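# Right the tipped resin bottle and close the feed lane

### The job

One of the resin bottles has toppled over the low end frame of its feed lane. Set it down gently so that it stands upright in the lane, square with the row, in the free space between the next standing bottle and the end frame; then seat the loose end gate, plate upward, flat and fully home in the pocket of the end frame, and let go of it. Leave the two standing bottles, the carton and the screwdriver where they are.

Things in the scene. Friction and masses are not known exactly. Their poses are not given: they have to be found in the camera images.
- lane: Fixed aluminium feed lane. Origin on the bench; y along the lane to its end frame, x across, z up. Floor top at z = 4 mm; side lips, tops z = 12 mm, inner faces x = +-27 mm, from y = -155 to 75 mm; an equal lip closes it at y = -149 mm. Grey end frame: block 84 (x) x 60 (y) mm, top z = 46 mm, from y = 75 to 135 mm, pocket in its top.
- bay (a point): Point on the lane floor (z = 4 mm), on the centre line, 35 mm before the end frame's face (lane y = 40 mm): in the free space, which runs from the next standing bottle to the end frame. Axes as the lane's.
- pocket (a point): Centre of the pocket's floor, at lane x = 0, y = 105, z = 36 mm; axes as the lane's. Pocket 68 mm (x) by 44 mm (y), 10 mm deep, open above, walls 8 mm. The tipped bottle lies over it at the start.
- bottle: Tipped square resin bottle, grey with paper label, 170-350 g. Body 44 x 44 mm, 88 long; 34 mm shoulder to 94, neck, round black cap 28 mm across from 100 to 120 mm. Origin: centre of its underside, z along its axis to the cap. At the start its lower foot edge rests on the lane floor and it leans over the end frame's near top edge, cap to lane +y, axis 33 degrees above level, its x across the lane.
- bottle_near: Standing bottle next to the free space, same shape as the tipped one; origin at the centre of its underside, z up. Leave it alone.
- bottle_far: Standing bottle behind that one, at the lane's closed end, same shape. Leave it alone.
- gate: Loose bare aluminium end gate, an upside-down T, 200 g: base 64 (x) x 40 (y) mm, 14 thick; on its middle an upright plate 44 (x) x 14 (y) mm reaching 60 mm above the underside. Origin: centre of the underside, z up. Stands on the bench left or right of the lane; fits the pocket either way round (half turn).
- carton: Small white carton standing on the bench, 60 x 60 x 80 mm, origin at the centre of its underside. Leave it alone.
- screwdriver: Screwdriver lying on the bench beyond the lane. Leave it alone.
Things that resemble listed ones, but are neither listed nor needed, are in the scene too. Several things look just like the gate: the one meant starts nearest to the robot's base.

How it is judged:
By the outcome, as a careful person would: the job done as asked, in the order asked, and still so for the second after the job is handed in, with the robot touching nothing.
It also fails if it takes over 53 s, if anything falls off the work surface, if the arm or the gripper's body presses on something with over 40 N, if the wrist force passes 120 N, or if a joint passes its speed limit or range.

### The arm

A 6-joint arm with a two-finger parallel gripper is mounted at the origin on the work surface. World frame = base frame: x ahead of the robot, y to its left, z up, the work surface at z = 0. Lengths are in mm, angles in rad, forces in N, time in s.
With the tool pointing down it reaches from about 275 to 1000 mm from the base axis. Payload 8.4 kg.
Tool frame: the origin (TCP) lies midway between the tips of the shut fingers; the grasp point (between the pads) lies 19 mm behind it; z points along the fingers, y is the line along which they close (so a half turn about z gives the same grasp; the last joint's range is limited). The gripper opens to 85 mm and grips with 20 to 120 N. Pads are 22 mm wide; open, the fingers measure 114 mm over their backs; the gripper's body (76 mm by 85 mm) begins 54 mm behind the grasp point. The pads swing forward as they close: fully open they stand 13 mm farther back than shut.
Start: joints at [-0.002, 0.353, 1.633, -0, 1.155, -0.002], TCP at [625.002, -0, 231.281] pointing down, gripper open.
Joint ranges: [-2.63, 2.63], [-0.92, 2.1], [0.06, 2.66], [-1.3, 4.44], [0, 2.69], [-3.02, 3.02]. Speed limits (rad/s): [2.22, 2.22, 2.79, 3.14, 3.14, 3.14].

### API

Orientations are given as [roll, pitch, yaw] about the fixed x, y, z axes, in that order (R = Rz(yaw) Ry(pitch) Rx(roll)).
In Python, from rig import r, cams gives the robot as it stands. The module is installed in compiled form; this text tells all that it offers.
- The arm moves only by the tool send_rows, never from a script. Its argument "targets" is one flat list of numbers, 7 for each row, row after row: the shift along the tool's x, y, z in m, then the turn, a rotation vector about the tool's x, y, z in rad, then the opening, from -1 (shut) to 1 (fully open). In form: [tx, ty, tz, wx, wy, wz, fingers, tx, ty, tz, wx, wy, wz, fingers, ...]. A call has 1 to 12 rows; each row is the pose to reach, as a shift and turn from the pose commanded when the call began, along the tool's axes at that moment; what a row does not reach only later rows make up. A row lasts 1/12 s, in which the tool goes at most 41.7 mm and 7.16 degrees, less where a joint would pass 70% of its speed; a pose out of reach is approached as far as the arm can. A call with a gripper value outside its range is refused whole. The fingers move at their own pace and stop on an object; "grip_force" is the grip in N (left out, the last holds). Time passes only in rows, so rows that repeat a pose let the fingers close. It gives the time, the measured TCP pose, the force, the opening and the grip force at its end, in the units of the state.
- r.sense(): the state, without advancing time (a new reading comes with each control period).
- cams.grab_frame(name): name is "scene" or "side" or "wrist"; returns a dict with "color" (420x560x3 uint8, blue, green, red), "fx", "fy", "cx", "cy" (pixels), "xyz" and "attitude" of the camera in the world. Camera axes: x right, y down, z forward; pixel columns grow to the right and rows downward; lengths in mm; the calibration is good to about 2 mm. A picture is of the moment at which its call begins. There is no depth.
- r.sign_off(): hands the job in; it is judged then, once.
The state is a dict: "clock": time; "qpos": joint angles; "qvel": joint speeds; "joint_efforts": joint torques, N m; "eef_pos": TCP position; "tcp_rot": TCP orientation; "contact_force": force on the tool from outside, world axes, zero at the start; "wrist_torque": the same for the moment, N m; "opening": opening from 0.0 (shut) to 1.0 (fully open); "grasp_force": force on a finger pad.
Only numpy, scipy, OpenCV 4.12 (cv2) and the standard library are available. Lean on these libraries where they do the work, as an engineer would, in place of code of your own. Each camera call takes 0.05 s, during which the arm holds its last target. There are 200 camera calls.

## Working session

There is one attempt and no reset: what is moved stays moved. The work goes in short steps, Python scripts to look and compute and a tool call to move; the robot and the scene stay as the last step left them, time stands still between calls to the robot, and variables do not carry over. Pictures are saved under pics/ and viewed, at most 10 in all, crops included, and the job is handed in when it is done.

Besides the shell and the picture viewer there is one more tool, called after "Call:" by a JSON object that holds its "name" and its "arguments", one argument or row to a line. send_rows: Moves the arm, as the interface text tells. Its arguments: {"type":"object","properties":{"targets":{"type":"array"},"grip_force":{"type":"number"}},"required":["targets"]}

```bash
mkdir -p pics
cat > h.py <<'E'
import numpy as np, cv2
from scipy.spatial.transform import Rotation as R
from rig import r, cams
def grab(n,fn=None):
    f=cams.grab_frame(n)
    if fn: cv2.imwrite('pics/'+fn,f['color'])
    return f
def Rc(f):
    a=np.array(f['attitude'],float)
    return a if a.shape==(3,3) else R.from_euler('xyz',a).as_matrix()
def ray(f,u,v,z):
    d=Rc(f)@np.array([(u-f['cx'])/f['fx'],(v-f['cy'])/f['fy'],1]); o=np.array(f['xyz'])
    return o+d*(z-o[2])/d[2]
def proj(f,p):
    c=Rc(f).T@(np.array(p,float)-np.array(f['xyz'])); return [f['fx']*c[0]/c[2]+f['cx'],f['fy']*c[1]/c[2]+f['cy']]
E
python3 - <<'E'
from h import *
for n in('scene','side','wrist'):
    f=grab(n,n+'0.png'); print(n,f['xyz'],f['attitude'],f['fx'],f['cx'],f['cy'])
print(r.sense())
E
```

```text
scene [1433.94645455  630.64589958  803.26397194] [-2.21690452  0.01405707  2.17894022] 518.7809984113995 269.6649324376907 217.61342608375787
side [251.68853058 685.4849096  567.30452552] [-2.17635703 -0.01002928 -2.59623813] 409.82661894270615 282.7759347174746 215.27785033588728
wrist [624.47116706  65.193995   373.93194746] [2.87892205e+00 7.11611117e-04 2.35100824e-04] 364.506574385985 277.5958709721576 214.3648039674162
{'clock': 0.15, 'qpos': array([-2.41244503e-03,  3.53527254e-01,  1.63396282e+00, -1.27162976e-06,
        1.15518494e+00, -2.41580965e-03]), 'qvel': array([ 0.00146917, -0.00227178, -0.00253041,  0.00018622, -0.00136038,
       -0.0005563 ]), 'joint_efforts': array([-7.39769093e-04, -6.05638933e+01, -3.42338884e+01, -2.29960733e-05,
        6.16452831e-03, -4.00942213e-05]), 'eef_pos': array([ 6.24638788e+02, -7.30398922e-03,  2.30710483e+02]), 'tcp_rot': array([-3.14051029e+00, -1.45196539e-06,  1.57080020e+00]), 'contact_force': array([ 0.04004977,  0.37786941, -0.37899585]), 'wrist_torque': array([ 0.02476374,  0.01976616, -0.01448244]), 'grasp_force': 0.0, 'opening': 1.0005029187968013}
```

View pics/scene0.png

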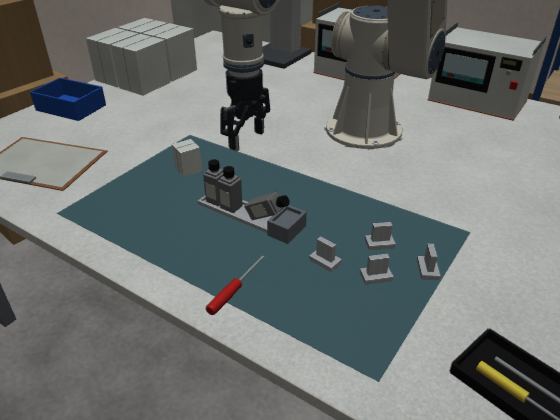

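View pics/side0.png

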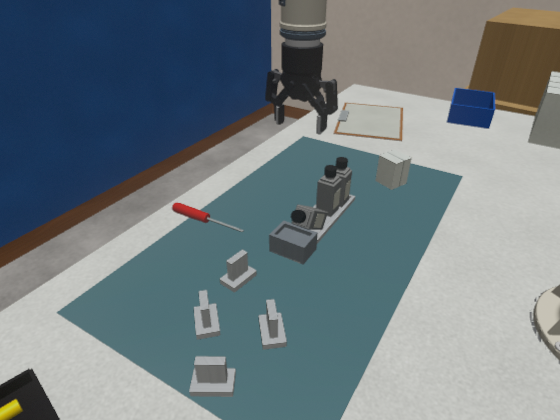

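The scene view shows the standing bottles at (212,185) and (230,190), the tipped bottle over the frame at (285,215), and four gate look-alikes at (326,252), (380,236), (377,268) and (429,262). The side view shows the frame at (293,241) and gates at (238,270), (206,315), (272,325) and (212,375). I'll crop both for corners.

Run:
```python
from h import *
a=cv2.imread('pics/scene0.png'); b=cv2.imread('pics/side0.png')
cv2.imwrite('pics/c1.png',cv2.resize(a[140:290,190:450],None,fx=3,fy=3,interpolation=cv2.INTER_CUBIC))
cv2.imwrite('pics/c2.png',cv2.resize(b[145:395,180:420],None,fx=2.4,fy=2.4,interpolation=cv2.INTER_CUBIC))
f=grab('scene'); g=grab('side')
for u,v in((326,262),(380,243),(377,277),(429,272)): print('scene',ray(f,u,v,7).round())
for u,v in((238,279),(206,322),(272,332),(212,383)): print('side',ray(g,u,v,7).round())
```

```text
scene [640. 221.   7.]
scene [510. 294.   7.]
scene [621. 339.   7.]
scene [541. 428.   7.]
side [627. 225.   7.]
side [611. 341.   7.]
side [501. 299.   7.]
side [527. 427.   7.]
```

View pics/c1.png

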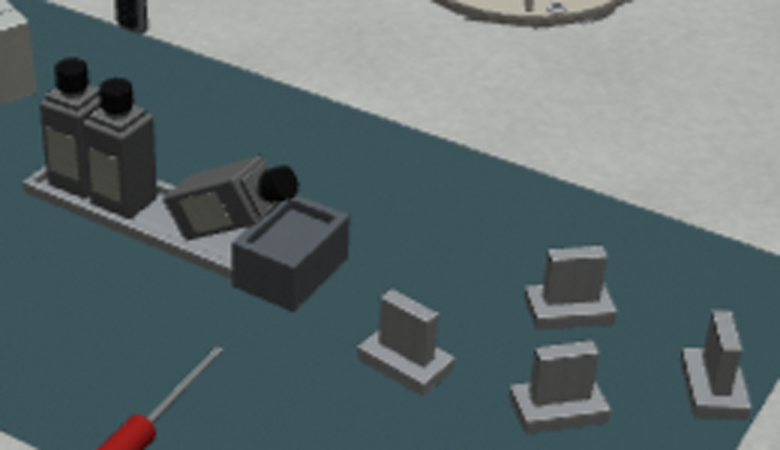

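View pics/c2.png

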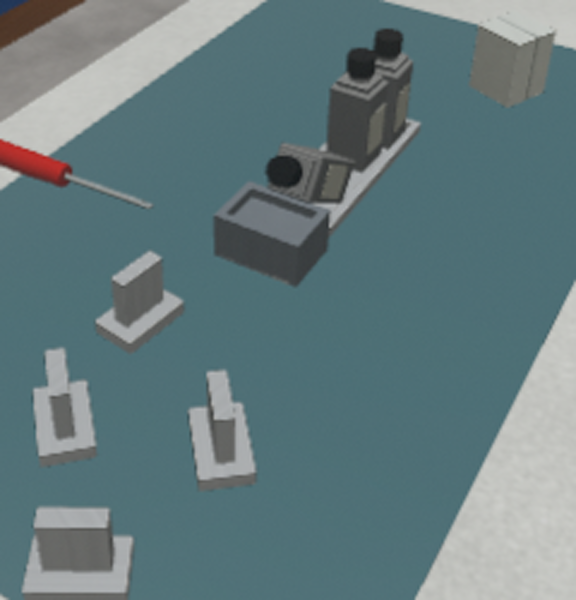

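The crops show the frame's top corners: scene crop (233,247), (302,197), (349,214), (293,268); side crop (216,220), (250,185), (328,212), (292,245). The target gate is the one at about (505,296), nearest the base; its base and plate corners are also clear.

```bash
cat >> h.py <<'E'
def fit(pts_w, pts_m):
    w=np.array(pts_w)[:,:2]; m=np.array(pts_m,float)[:,:2]
    H=(m-m.mean(0)).T@(w-w.mean(0)); a=np.arctan2(H[0,1]-H[1,0],H[0,0]+H[1,1])
    M=np.array([[np.cos(a),-np.sin(a)],[np.sin(a),np.cos(a)]]); t=w.mean(0)-M@m.mean(0)
    return t,a,np.abs(w-(m@M.T+t)).max()
E
python3 - <<'E'
from h import *
f=grab('scene'); g=grab('side'); w=grab('wrist')
S=lambda u,v,z: ray(f,190+u/3,140+v/3,z)
D=lambda u,v,z: ray(g,180+u/2.4,145+v/2.4,z)
fs=[S(*p,46) for p in((233,247),(302,197),(349,214),(293,268))]
fd=[D(*p,46) for p in((216,220),(250,185),(328,212),(292,245))]
print('scene frame',np.round(fs)); print('side',np.round(fd))
# scene lane closed-end left corner at lip, bottles caps
print('caps scene',S(72,70,124-9).round(),S(116,90,115).round(),' side',D(388,38,115).round(),D(361,60,115).round())
print('lane end scene',S(24,185,12).round(),'side',D(420,124,12).round())
print('gate scene',[S(*p,14).round() for p in((526,287),(605,280),(615,311),(538,319))],[S(*p,60).round() for p in((545,250),(604,247))])
print('gate side',[D(*p,14).round() for p in((190,409),(245,402),(254,475),(198,480))])
E
```

```text
scene frame [[634.  55.  46.]
 [546.  63.  46.]
 [545. 108.  46.]
 [630. 109.  46.]]
side [[620. 120.  46.]
 [622.  60.  46.]
 [543.  58.  46.]
 [547. 115.  46.]]
caps scene [ 580. -150.  115.] [584. -98. 115.]  side [ 586. -148.  115.] [589. -91. 115.]
lane end scene [ 627. -176.   12.] side [ 550. -173.   12.]
gate scene [array([512., 256.,  14.]), array([469., 305.,  14.]), array([501., 327.,  14.]), array([543., 282.,  14.])] [array([517., 270.,  60.]), array([488., 306.,  60.])]
gate side [array([537., 285.,  14.]), array([506., 258.,  14.]), array([467., 310.,  14.]), array([497., 334.,  14.])]
```

View pics/wrist0.png

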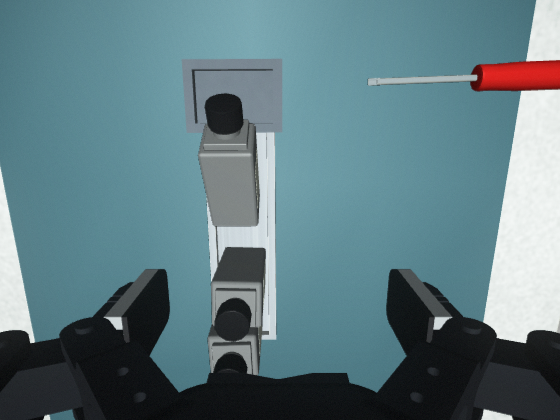

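The wrist view shows the frame's top with corners at about (183,59), (282,58), (282,131), (184,131), the tipped bottle with cap at (224,112), and the near bottle's cap at (233,318). The lane runs almost along world +y.

Run:
```python
from h import *
w=grab('wrist'); c=w['color']
# refine frame outline by mask: gray vs teal in frame area
hsv=cv2.cvtColor(c,cv2.COLOR_BGR2HSV)
print('hsv teal',hsv[40,230],'frame',hsv[65,230],'lane',hsv[235,240], hsv[180,269])
L=lambda p,z: ray(w,*p,z)
fr=[L(p,46) for p in((183,59),(282,58),(282,131.5),(184,132))]
print(np.round(fr,1)); t,a,e=fit(fr,[(-42,135),(42,135),(42,75),(-42,75)]); print('lane',t,np.degrees(a),e)
m=(hsv[:,:,1]<75).astype(np.uint8); m[:, :150]=0; m[:,320:]=0; m[150:]=0
cn=max(cv2.findContours(m,0,2)[0],key=cv2.contourArea); print(cv2.boundingRect(cn),cv2.approxPolyDP(cn,3,True).reshape(-1,2).tolist())
m=(hsv[:,:,1]<75).astype(np.uint8)
for v in(150,200,235,260,300): 
    x=np.where(m[v,190:300])[0]+190; print(v,x.min(),x.max(),[L((k,v),12).round(1).tolist() for k in(x.min()-.5,x.max()+.5)])
```

```text
hsv teal [ 95  80 175] frame [102  43 149] lane [ 96  16 219] [ 99  16 222]
[[545.6 111.5  46. ]
 [628.5 112.3  46. ]
 [628.7  52.3  46. ]
 [542.5  51.9  46. ]]
lane [585.95486413 -22.97480849] -0.18896521433414512 1.7332143920909857
(181, 58, 101, 92) [[281, 59], [181, 59], [185, 129], [202, 133], [198, 149], [274, 149], [274, 133], [281, 132]]
150 198 274 [[546.1, 33.2, 12.0], [621.8, 33.3, 12.0]]
200 206 274 [[551.4, -17.1, 12.0], [621.7, -17.1, 12.0]]
235 208 275 [[551.5, -54.6, 12.0], [622.6, -54.6, 12.0]]
260 209 275 [[551.2, -82.6, 12.0], [622.6, -82.6, 12.0]]
300 211 275 [[551.1, -129.7, 12.0], [622.5, -129.7, 12.0]]
```

Run:
```python
from h import *
w=grab('wrist')
for u,v,z in((200,152,89),(256,152,89),(212,225,41),(258,226,41),(205,100,77),(242,100,77)): print(ray(w,u,v,z).round(1))
hsv=cv2.cvtColor(w['color'],cv2.COLOR_BGR2HSV)
for v in(155,185,215): print(v,hsv[v,190:275,2].tolist())
print('near bottle front top edge',[ray(w,*p,92).round(1).tolist() for p in((219,248),(265,249),(212,288),(262,288))],[ray(w,*p,4).round(1).tolist() for p in((219,248),(265,249))])
```

```text
[564.7  38.5  89. ]
[608.1  38.5  89. ]
[562.2 -35.   41. ]
[606.1 -36.   41. ]
[568.2  77.5  77. ]
[597.1  77.5  77. ]
155 [163, 164, 164, 163, 163, 165, 165, 113, 140, 158, 177, 179, 176, 178, 177, 176, 174, 175, 177, 177, 176, 176, 175, 175, 175, 177, 175, 174, 175, 175, 176, 174, 175, 176, 175, 177, 175, 177, 175, 177, 176, 176, 177, 177, 176, 177, 176, 176, 176, 176, 178, 177, 176, 178, 177, 175, 175, 179, 176, 165, 139, 124, 79, 54, 54, 88, 114, 218, 222, 221, 222, 224, 225, 226, 226, 225, 214, 218, 220, 222, 222, 221, 223, 219, 120]
185 [162, 160, 163, 164, 163, 164, 162, 164, 164, 165, 163, 166, 164, 118, 118, 124, 134, 135, 133, 134, 133, 135, 134, 134, 133, 136, 135, 136, 135, 136, 135, 135, 136, 134, 133, 134, 136, 136, 135, 134, 134, 135, 134, 136, 135, 135, 134, 135, 135, 135, 135, 136, 136, 137, 135, 135, 135, 135, 133, 136, 136, 136, 124, 110, 83, 106, 91, 90, 150, 215, 221, 224, 224, 226, 227, 225, 180, 217, 221, 222, 226, 226, 224, 226, 143]
215 [161, 161, 160, 160, 160, 162, 162, 161, 162, 161, 162, 163, 162, 162, 163, 163, 161, 215, 219, 221, 137, 122, 135, 133, 131, 133, 132, 134, 133, 134, 134, 134, 132, 133, 137, 136, 133, 134, 133, 135, 134, 137, 132, 135, 135, 136, 136, 135, 134, 134, 134, 134, 134, 135, 135, 134, 136, 134, 133, 137, 137, 135, 135, 136, 126, 113, 90, 59, 177, 218, 220, 222, 224, 224, 226, 228, 227, 228, 220, 224, 225, 225, 224, 226, 187]
near bottle front top edge [[576.6, -39.4, 92.0], [614.5, -40.3, 92.0], [569.2, -75.5, 92.0], [611.6, -75.5, 92.0]] [[561.6, -72.0, 4.0], [611.3, -73.2, 4.0]]
```

Lane origin is about (586, -23) with no noticeable yaw. The tipped bottle's axis is at x≈585 and the near bottle's face is at lane y≈-49. I'll approach with the tool tilted 45° from the cap side, fingers straddling the bottle across the lane.

Call:
{"name": "send_rows", "arguments": {
  "targets": [0.03,-0.01,0.02,0,-0.2,0,1,0.06,-0.02,0.05,0,-0.4,0,1,0.09,-0.03,0.07,0,-0.6,0,1,0.115,-0.04,0.09,0,-0.785,0,1,0.115,-0.04,0.09,0,-0.785,0,1,0.115,-0.04,0.09,0,-0.785,0,1,0.115,-0.04,0.09,0,-0.785,0,1,0.115,-0.04,0.09,0,-0.785,0,1,0.115,-0.04,0.09,0,-0.785,0,1,0.115,-0.04,0.09,0,-0.785,0,1],
  "grip_force": 50
}}

```text
clock: 1.33
eef_pos: [585.4, 114.1, 142.0]
tcp_rot: [3.14, 0.782, 1.568]
contact_force: [1.1, -0.5, 1.3]
opening: 0.998
grasp_force: 0.0
```

Call:
{"name": "send_rows", "arguments": {
  "targets": [0,0,0.025,0,0,0,1,0,0,0.05,0,0,0,1,0,0,0.07,0,0,0,1,0,0,0.09,0,0,0,1,0,0,0.105,0,0,0,1,0,0,0.115,0,0,0,1,0,0,0.122,0,0,0,1,0,0,0.127,0,0,0,1,0,0,0.13,0,0,0,1,0,0,0.13,0,0,0,1]
}}

```text
clock: 2.17
eef_pos: [585.1, 23.1, 49.4]
tcp_rot: [3.141, 0.785, 1.57]
contact_force: [0.2, 0.1, 0.5]
opening: 1.005
grasp_force: 0.0
```

Run:
```python
from h import *
a=grab('side')['color'][130:270,230:400]; b=grab('scene')['color'][130:270,190:360]
cv2.imwrite('pics/g1.png',np.hstack([cv2.resize(x,(390,320),interpolation=cv2.INTER_CUBIC) for x in(a,b)]))
print(r.sense()['eef_pos'],r.sense()['contact_force'])
```

```text
[585.31017065  23.63787291  49.61955907] [ 0.12137695 -0.77046579 -0.53974678]
```

View pics/g1.png

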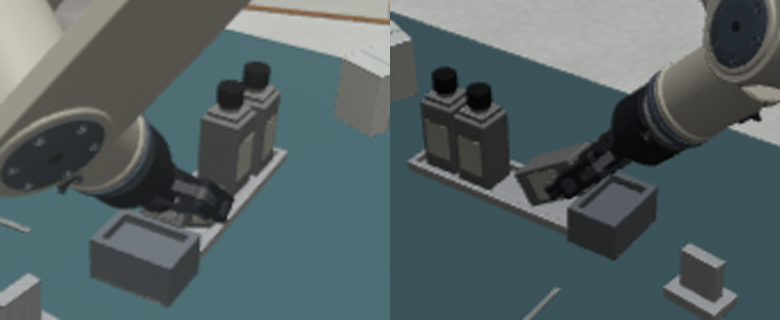

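The fingers straddle the tipped bottle (scene crop around (580,175)) without contact. Next I close.

Call:
{"name": "send_rows", "arguments": {
  "targets": [0,0,0,0,0,0,0.2,0,0,0,0,0,0,0.1,0,0,0,0,0,0,0,0,0,0,0,0,0,-0.2,0,0,0,0,0,0,-0.4,0,0,0,0,0,0,-0.6,0,0,0,0,0,0,-1,0,0,0,0,0,0,-1,0,0,0,0,0,0,-1],
  "grip_force": 50
}}

```text
clock: 3.02
eef_pos: [585.1, 23.3, 49.5]
tcp_rot: [3.141, 0.785, 1.571]
contact_force: [-1.3, 2.7, 4.0]
opening: 0.508
grasp_force: 55.4
```

Call:
{"name": "send_rows", "arguments": {
  "targets": [-0.004,0,-0.004,0,0,0,-1,-0.01,0,-0.01,0,0,0,-1,-0.017,0,-0.017,0,0,0,-1,-0.024,0,-0.024,0,0,0,-1,-0.03,0,-0.03,0,0,0,-1,-0.032,0,-0.032,0,0.05,0,-1,-0.033,0,-0.033,0,0.12,0,-1,-0.034,0,-0.033,0,0.2,0,-1,-0.035,0.001,-0.034,0,0.29,0,-1,-0.036,0.001,-0.034,0,0.38,0,-1,-0.037,0.001,-0.034,0,0.47,0,-1,-0.037,0.001,-0.034,0,0.55,0,-1]
}}

```text
clock: 4.02
eef_pos: [586.6, 20.8, 101.4]
tcp_rot: [3.139, 0.231, 1.571]
contact_force: [-0.3, -0.4, -2.8]
opening: 0.511
grasp_force: 54.9
```

Call:
{"name": "send_rows", "arguments": {
  "targets": [0,0,0,0,0.08,0,-1,0,0,0,0,0.16,0,-1,0,0,0,0,0.24,0,-1,0,0,0,0,0.32,0,-1,0,0,0,0,0.39,0,-1,0,0,0,0,0.43,0,-1,0,0,0,0,0.445,0,-1,0,0,0,0,0.445,0,-1,0,0,0,0,0.445,0,-1]
}}

```text
clock: 4.77
eef_pos: [585.9, 20.8, 99.8]
tcp_rot: [-3.141, -0.209, 1.571]
contact_force: [-0.0, 0.2, -2.5]
opening: 0.504
grasp_force: 54.9
```

Run:
```python
from h import *
a=grab('side')['color'][90:230,250:420]; b=grab('scene')['color'][110:250,190:360]
cv2.imwrite('pics/g2.png',np.hstack([cv2.resize(x,(390,320),interpolation=cv2.INTER_CUBIC) for x in(a,b)]))
s=r.sense(); print(s['eef_pos'],s['tcp_rot'],R.from_euler('xyz',s['tcp_rot']).as_matrix()[:,2],s['contact_force'],s['opening'],s['grasp_force'])
```

```text
[585.94046079  21.45455747  99.74686795] [ 3.1415337  -0.20892878  1.57190702] [-1.71418548e-04  2.07412034e-01 -9.78253658e-01] [-1.50087051 -0.11972987 -2.70376946] 0.5087533236683294 54.851306676864624
```

View pics/g2.png

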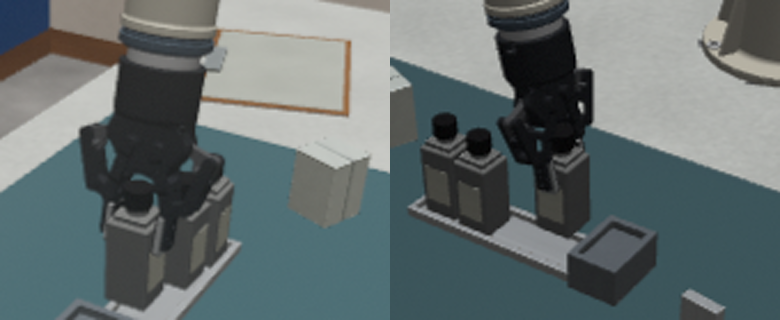

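The bottle hangs upright above the lane, parallel to the standing ones. Next I lower it.

Call:
{"name": "send_rows", "arguments": {
  "targets": [-0.0012,0,0.006,0,0,0,-1,-0.0031,0,0.0147,0,0,0,-1,-0.005,0,0.0235,0,0,0,-1,-0.0063,0,0.0294,0,0,0,-1,-0.0071,0,0.0333,0,0,0,-1,-0.0075,0,0.0352,0,0,0,-1,-0.0075,0,0.0352,0,0,0,-1,-0.0075,0,0.0352,0,0,0,-1]
}}

```text
clock: 5.53
eef_pos: [586.1, 20.9, 63.5]
tcp_rot: [-3.141, -0.21, 1.571]
contact_force: [0.9, 1.0, -2.5]
opening: 0.512
grasp_force: 54.8
```

Call:
{"name": "send_rows", "arguments": {
  "targets": [-0.0002,0,0.001,0,0,0,-1,-0.0004,0,0.002,0,0,0,-1,-0.0005,0,0.0025,0,0,0,-1,-0.0006,0,0.003,0,0,0,-1,-0.0006,0,0.003,0,0,0,-1]
}}

```text
clock: 5.95
eef_pos: [586.0, 21.0, 60.5]
tcp_rot: [3.142, -0.21, 1.571]
contact_force: [-0.4, -0.4, -2.6]
opening: 0.505
grasp_force: 54.9
```

Call:
{"name": "send_rows", "arguments": {
  "targets": [-0.0001,0,0.0006,0,0,0,-1,-0.0002,0,0.001,0,0,0,-1,-0.0002,0,0.001,0,0,0,-1]
}}

```text
clock: 6.2
eef_pos: [586.1, 21.0, 59.7]
tcp_rot: [3.141, -0.21, 1.571]
contact_force: [-1.1, -0.4, 0.2]
opening: 0.505
grasp_force: 55.2
```

Call:
{"name": "send_rows", "arguments": {
  "targets": [-0.0001,0,0.0005,0,0,0,-1,-0.0002,0,0.001,0,0,0,-1,-0.0002,0,0.001,0,0,0,-1]
}}

```text
clock: 6.45
eef_pos: [586.1, 21.0, 59.6]
tcp_rot: [3.141, -0.21, 1.571]
contact_force: [-4.6, -1.4, 12.9]
opening: 0.506
grasp_force: 56.6
```

Call:
{"name": "send_rows", "arguments": {
  "targets": [0.0002,0,-0.0008,0,0,0,-1,0.0002,0,-0.0008,0,0,0,-1,0.0002,0,-0.0008,0,0,0,0.05,0.0002,0,-0.0008,0,0,0,0.12,0.0002,0,-0.0008,0,0,0,0.2,0.0002,0,-0.0008,0,0,0,0.4,0.0002,0,-0.0008,0,0,0,0.7,0.0002,0,-0.0008,0,0,0,1,0.0002,0,-0.0008,0,0,0,1,0.0002,0,-0.0008,0,0,0,1]
}}

```text
clock: 7.28
eef_pos: [586.0, 21.1, 59.3]
tcp_rot: [3.142, -0.21, 1.571]
contact_force: [-0.1, -0.5, -0.1]
opening: 1.002
grasp_force: 0.0
```

Call:
{"name": "send_rows", "arguments": {
  "targets": [0,0,-0.01,0,0,0,1,0,0,-0.025,0,0,0,1,0,0,-0.05,0,0,0,1,0,0,-0.08,0,0,0,1,0,0,-0.11,0,0,0,1,0,0,-0.14,0,0,0,1,0,0,-0.17,0,-0.1,0,1,0,0,-0.2,0,-0.208,0,1,0,0,-0.2,0,-0.208,0,1,0,0,-0.2,0,-0.208,0,1]
}}

```text
clock: 8.12
eef_pos: [587.1, -19.8, 257.7]
tcp_rot: [3.137, -0.002, 1.573]
contact_force: [-0.2, -0.5, -1.1]
opening: 1.003
grasp_force: 0.0
```

Run:
```python
from h import *
import pickle
w=grab('wrist','w1.png'); pickle.dump(w,open('w1.pkl','wb'))
```

Call:
{"name": "send_rows", "arguments": {
  "targets": [0.03,-0.013,0.006,0,0,0,1,0.065,-0.028,0.014,0,0,0,1,0.1,-0.043,0.02,0,0,0,1,0.135,-0.058,0.028,0,0,0,1,0.165,-0.072,0.035,0,0,0,1,0.185,-0.08,0.039,0,0,0,1,0.19,-0.082,0.04,0,0,0,1,0.19,-0.082,0.04,0,0,0,1,0.19,-0.082,0.04,0,0,0,1]
}}

```text
clock: 8.92
eef_pos: [503.8, 168.8, 214.5]
tcp_rot: [-3.14, -0.002, 1.571]
contact_force: [-0.2, 0.1, 1.4]
opening: 0.999
grasp_force: 0.0
```

Run:
```python
from h import *
import pickle
w=grab('wrist','w2.png'); pickle.dump(w,open('w2.pkl','wb'))
s=r.sense(); print(s['eef_pos'],s['tcp_rot'])
a=cv2.imread('pics/w1.png'); b=w['color']
cv2.imwrite('pics/v8.png',np.hstack([cv2.resize(x,(400,300),interpolation=cv2.INTER_AREA) for x in (a,b)]))
hsv=cv2.cvtColor(b,cv2.COLOR_BGR2HSV); m=((hsv[:,:,1]<60)).astype(np.uint8)
for c in cv2.findContours(m,0,2)[0]:
    if cv2.contourArea(c)>400: print(cv2.boundingRect(c),cv2.approxPolyDP(c,3,True).reshape(-1,2).tolist())
```

```text
[504.20559824 168.40851766 214.82841712] [-3.14068934e+00 -1.71664999e-03  1.57012655e+00]
(251, 240, 309, 180) [[251, 419], [268, 417], [260, 418], [264, 412], [273, 414], [278, 408], [279, 419], [291, 419], [286, 413], [292, 408], [297, 414], [291, 413], [295, 419], [299, 419], [296, 415], [304, 416], [302, 419], [307, 415], [309, 419], [437, 419], [435, 415], [480, 419], [483, 408], [509, 413], [514, 419], [559, 419], [559, 370], [555, 368], [559, 362], [554, 362], [559, 359], [552, 359], [552, 364], [542, 356], [546, 362], [538, 372], [535, 366], [542, 365], [537, 364], [536, 358], [542, 353], [540, 350], [531, 365], [531, 358], [525, 355], [525, 359], [519, 353], [525, 347], [520, 345], [515, 357], [520, 354], [528, 358], [530, 366], [525, 368], [525, 363], [521, 368], [522, 360], [515, 364], [514, 359], [510, 365], [510, 355], [505, 360], [503, 357], [506, 350], [499, 354], [498, 346], [493, 349], [498, 341], [482, 358], [473, 356], [475, 352], [468, 355], [475, 350], [470, 348], [471, 340], [467, 349], [462, 342], [460, 353], [457, 351], [462, 338], [457, 340], [456, 328], [45
[... 1135 characters left out ...]
, 393], [164, 391], [156, 393], [155, 385], [153, 391], [147, 390], [145, 394], [138, 387], [141, 383], [143, 387], [142, 373], [139, 378], [134, 375], [137, 369], [138, 372], [145, 368], [147, 379], [152, 372], [152, 361], [151, 373], [137, 361], [149, 360], [145, 359], [147, 355], [142, 359], [139, 355], [150, 351], [147, 342], [153, 346], [157, 337], [152, 329], [158, 334], [155, 328], [159, 323], [161, 329], [160, 324], [164, 325], [157, 325], [151, 318], [157, 314], [163, 322], [160, 319], [166, 309], [162, 309], [165, 299], [161, 298], [168, 297], [158, 292], [166, 288], [158, 281], [163, 279], [159, 279], [165, 273], [160, 273], [162, 270], [146, 269], [134, 282], [124, 283], [91, 0]]
```

View pics/v8.png

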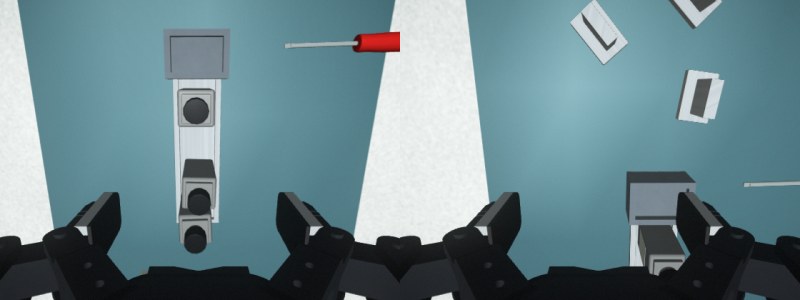

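The left half shows the tipped bottle now standing centred in the lane at (195,107) and the frame at (196,54). The right half shows the target gate near full-resolution (278,45), close to the image edge, so I move on to centre it.

Call:
{"name": "send_rows", "arguments": {
  "targets": [0.03,0,0,0,0,0,1,0.06,0,0,0,0,0,1,0.08,0,0,0,0,0,1,0.08,0,0,0,0,0,1,0.08,0,0,0,0,0,1]
}}

```text
clock: 9.38
eef_pos: [504.5, 248.9, 215.2]
tcp_rot: [-3.141, -0.002, 1.571]
contact_force: [0.6, 0.4, -0.2]
opening: 0.997
grasp_force: 0.0
```

Run:
```python
from h import *
import pickle
w=grab('wrist','w3.png'); s=r.sense(); print(s['eef_pos'])
b=w['color']; hsv=cv2.cvtColor(b,cv2.COLOR_BGR2HSV); m=((hsv[:,:,1]<60)).astype(np.uint8); m[300:]=0
for c in cv2.findContours(m,0,2)[0]:
    x,y,ww,h=cv2.boundingRect(c)
    if cv2.contourArea(c)>1000 and x>120 and x+ww<500 and y>2:
        print((x,y,ww,h),cv2.approxPolyDP(c,2,True).reshape(-1,2).tolist(), ray(w,x+ww/2,y+h/2,14).round())
u,v=[int(k) for k in proj(w,(507,295,14))]; print(u,v)
cv2.imwrite('pics/v9.png',cv2.resize(b[max(v-70,0):v+70,max(u-90,0):u+90],None,fx=4,fy=4,interpolation=cv2.INTER_CUBIC)); print(max(v-70,0),max(u-90,0))
```

```text
[504.39660674 248.28386589 215.23844142]
(379, 183, 61, 76) [[392, 183], [379, 243], [382, 247], [403, 249], [413, 256], [427, 258], [439, 210], [431, 206], [434, 190]] [634. 215.  14.]
(239, 98, 76, 81) [[271, 98], [239, 127], [284, 178], [311, 156], [314, 150]] [504. 295.  14.]
(357, 48, 85, 85) [[392, 48], [357, 81], [357, 84], [400, 132], [405, 132], [424, 114], [429, 114], [441, 101], [408, 61], [404, 61]] [614. 337.  14.]
280 138
68 190
```

View pics/v9.png

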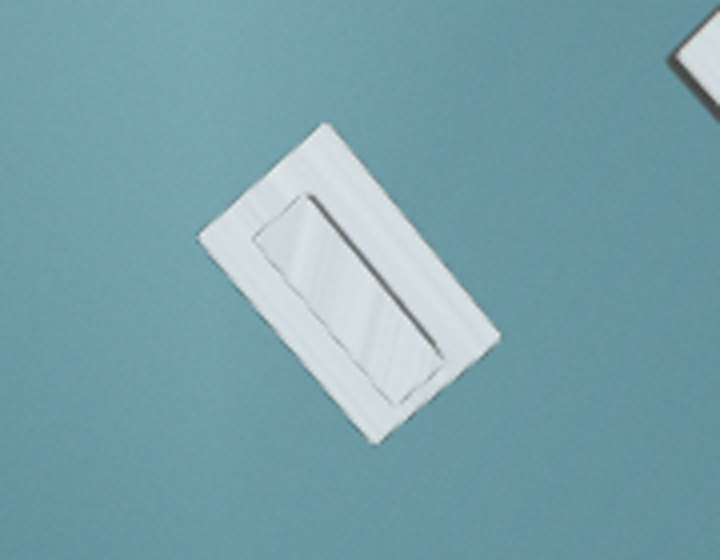

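The crop shows the gate from above: base-top corners at (326,123), (198,236), (375,444), (501,337) and plate-top corners at (308,194), (252,238), (396,405), (442,360).

Run:
```python
from h import *
import pickle
w=grab('wrist')
C=lambda p,z: ray(w,190+p[0]/4-.4,68+p[1]/4-.4,z)
m=np.array([(-1,1),(-1,-1),(1,-1),(1,1)])
for nm,ps,z,h in(('base',((326,123),(198,236),(375,444),(501,337)),14,(32,20)),('plate',((308,194),(252,238),(396,405),(442,360)),60,(22,7))):
    t,a,e=fit([C(p,z) for p in ps],m*h); print(nm,t.round(1),np.degrees(a).round(1),e)
print(r.sense()['eef_pos'])
w=pickle.load(open('w1.pkl','rb')); b=w['color']
g=cv2.cvtColor(b,cv2.COLOR_BGR2GRAY); x0,y0=210,30
# outer frame and pocket edges: gradient profiles
hsv=cv2.cvtColor(b,cv2.COLOR_BGR2HSV)
for v in(60,70,80,90): print('row',v,g[v,222:325].tolist())
for u in(250,275,300): print('col',u,g[34:118,u].tolist())
```

```text
base [504. 293.] -49.7 0.9516272551230145
plate [503.9 293.2] -49.7 0.9418954809132174
[504.28170109 247.99205589 215.25566272]
row 60 [147, 150, 148, 148, 150, 150, 146, 136, 129, 129, 131, 129, 129, 131, 131, 117, 71, 122, 129, 129, 134, 130, 131, 129, 130, 130, 130, 132, 132, 131, 133, 132, 130, 133, 132, 134, 131, 132, 131, 132, 128, 128, 128, 129, 129, 132, 130, 129, 130, 130, 130, 129, 131, 131, 133, 131, 132, 132, 131, 130, 131, 131, 131, 131, 130, 132, 131, 131, 130, 131, 133, 132, 131, 130, 131, 129, 129, 130, 129, 130, 131, 131, 129, 131, 130, 129, 131, 130, 130, 116, 82, 112, 129, 131, 131, 130, 130, 130, 132, 134, 146, 145, 147]
row 70 [148, 148, 151, 149, 148, 148, 146, 141, 132, 133, 132, 131, 132, 132, 132, 128, 74, 111, 133, 132, 131, 131, 132, 131, 130, 132, 133, 131, 133, 131, 132, 135, 134, 131, 133, 132, 132, 133, 134, 132, 132, 133, 132, 133, 133, 132, 131, 132, 132, 133, 133, 133, 132, 132, 132, 132, 132, 133, 133, 132, 132, 132, 130, 134, 132, 130, 132, 132, 130, 131, 131, 130, 131, 135, 134, 133, 134, 132, 132, 130, 132, 132, 130, 131, 132, 133, 132, 130, 131,
[... 1690 characters left out ...]
32, 133, 132, 132, 132, 132, 133, 132, 133, 136, 135, 133, 136, 132, 134, 134, 133, 136, 135, 136, 136, 133, 133, 135, 136, 139, 137, 138, 137, 135, 138, 136, 138, 138, 137, 135, 137, 135, 137, 136, 137, 135, 136, 135, 135, 136, 130, 105, 209, 215, 216, 216, 215, 216, 215]
col 300 [150, 150, 152, 149, 150, 148, 141, 131, 129, 132, 130, 128, 132, 130, 130, 123, 46, 63, 129, 131, 131, 129, 132, 130, 130, 131, 129, 129, 130, 130, 129, 129, 130, 132, 132, 133, 132, 133, 132, 133, 134, 135, 137, 137, 134, 135, 133, 135, 134, 133, 133, 135, 132, 133, 133, 134, 133, 136, 135, 135, 135, 134, 135, 133, 133, 131, 134, 136, 133, 132, 134, 135, 133, 135, 135, 128, 104, 216, 216, 215, 217, 213, 215, 216]
```

Run:
```python
from h import *
import pickle
w=pickle.load(open('w1.pkl','rb'))
t,a,e=fit([ray(w,*p,46) for p in((228.3,40),(321.7,40),(320.2,109.8),(230.3,109.8))],[(-42,30),(42,30),(42,-30),(-42,-30)])
print('pocket',t,np.degrees(a),e)
print(np.round([ray(w,*p,46) for p in((228.3,40),(321.7,40),(320.2,109.8),(230.3,109.8))],1))
# bottle cap top
g=cv2.cvtColor(w['color'],cv2.COLOR_BGR2GRAY); m=(g<60).astype(np.uint8); m[200:]=0
c=max(cv2.findContours(m,0,2)[0],key=cv2.contourArea); (u,v),rad=cv2.minEnclosingCircle(c); print(u,v,rad,ray(w,u,v,120))
```

```text
pocket [585.52910784  81.79653906] 0.1772383330548619 0.27325314898678243
[[543.6 111.7  46. ]
 [627.2 111.9  46. ]
 [627.8  51.9  46. ]
 [543.6  51.7  46. ]]
526.7222290039062 64.68518829345703 32.8897819519043 [767.19667746  82.10641248 120.        ]
```

Call:
{"name": "send_rows", "arguments": {
  "targets": [0.015,0,0.03,0,0,0.12,1,0.03,0,0.06,0,0,0.24,1,0.045,0,0.09,0,0,0.36,1,0.045,0,0.12,0,0,0.48,1,0.045,0,0.13,0,0,0.6,1,0.045,0,0.13,0,0,0.72,1,0.045,0,0.13,0,0,0.82,1,0.045,0,0.13,0,0,0.867,1,0.045,0,0.13,0,0,0.867,1,0.045,0,0.13,0,0,0.867,1]
}}

```text
clock: 10.32
eef_pos: [504.4, 293.6, 85.6]
tcp_rot: [-3.14, -0.001, 0.704]
contact_force: [-0.5, -0.5, 0.1]
opening: 1.002
grasp_force: 0.0
```

Call:
{"name": "send_rows", "arguments": {
  "targets": [0,0,0.015,0,0,0,1,0,0,0.03,0,0,0,1,0,0,0.045,0,0,0,1,0,0,0.055,0,0,0,1,0,0,0.061,0,0,0,1,0,0,0.064,0,0,0,1,0,0,0.064,0,0,0,1,0,0,0.064,0,0,0,1]
}}

```text
clock: 10.98
eef_pos: [504.3, 294.9, 21.9]
tcp_rot: [-3.14, -0.002, 0.704]
contact_force: [-0.2, -0.8, -0.1]
opening: 0.998
grasp_force: 0.0
```

Run:
```python
from h import *
P=[]
for i in range(6): grab('side'); P.append(r.sense()['eef_pos'])
print(np.round(P,1),np.mean(P,0))
```

```text
[[504.5 295.1  22.1]
 [504.5 295.1  22.2]
 [504.5 295.1  22.2]
 [504.4 295.1  22.1]
 [504.3 295.   22. ]
 [504.3 295.   22. ]] [504.39188167 295.07647437  22.11287495]
```

Call:
{"name": "send_rows", "arguments": {
  "targets": [-0.0016,0.0013,0.002,0,0,0,1,-0.0016,0.0013,0.002,0,0,0,0.4,-0.0016,0.0013,0.002,0,0,0,0.2,-0.0016,0.0013,0.002,0,0,0,0.1,-0.0016,0.0013,0.002,0,0,0,0,-0.0016,0.0013,0.002,0,0,0,-0.2,-0.0016,0.0013,0.002,0,0,0,-1,-0.0016,0.0013,0.002,0,0,0,-1,-0.0016,0.0013,0.002,0,0,0,-1],
  "grip_force": 50
}}

```text
clock: 12.03
eef_pos: [503.7, 292.9, 19.6]
tcp_rot: [-3.14, -0.001, 0.704]
contact_force: [-1.0, 0.1, 3.9]
opening: 0.507
grasp_force: 51.0
```

Run:
```python
from h import *
P=[]
for i in range(3): grab('side'); P.append(r.sense()['eef_pos'])
s=r.sense();print(np.mean(P,0),s['tcp_rot'],s['opening'],s['grasp_force'],s['contact_force'])
```

```text
[503.70475978 292.87391488  19.63878436] [-3.14010185e+00 -1.44262650e-03  7.03831423e-01] 0.5091638357374622 51.06961190700531 [-0.46469159 -0.8103761   5.03851724]
```

Call:
{"name": "send_rows", "arguments": {
  "targets": [0,0,-0.01,0,0,0,-1,0,0,-0.03,0,0,0,-1,0,0,-0.055,0,0,0,-1,0,0,-0.08,0,0,0,-1,-0.007,0.02,-0.09,0,0,-0.08,-1,-0.018,0.05,-0.09,0,0,-0.19,-1,-0.028,0.08,-0.09,0,0,-0.3,-1,-0.038,0.11,-0.09,0,0,-0.42,-1,-0.049,0.14,-0.09,0,0,-0.54,-1,-0.059,0.17,-0.09,0,0,-0.66,-1,-0.068,0.195,-0.09,0,0,-0.77,-1,-0.0743,0.2138,-0.09,0,0,-0.867,-1]
}}

```text
clock: 13.18
eef_pos: [585.7, 79.3, 109.4]
tcp_rot: [-3.141, -0.002, 1.575]
contact_force: [-0.3, 0.3, -2.8]
opening: 0.508
grasp_force: 51.3
```

Call:
{"name": "send_rows", "arguments": {
  "targets": [0,0,0,0,0,0,-1,0,0,0,0,0,0,-1,0,0,0,0,0,0,-1,0,0,0,0,0,0,-1]
}}

```text
clock: 13.52
eef_pos: [584.8, 82.4, 109.1]
tcp_rot: [-3.141, -0.002, 1.57]
contact_force: [0.4, -0.1, -2.6]
opening: 0.505
grasp_force: 51.3
```

Run:
```python
from h import *
P=[]
for i in range(3): w=grab('wrist','w5.png'); P.append(r.sense()['eef_pos'])
s=r.sense();print(np.mean(P,0),s['tcp_rot'],s['opening'],s['grasp_force'],s['contact_force'])
a=w['color']; b=grab('side'); u,v=[int(k) for k in proj(b,(585,82,90))]; b=b['color'][v-80:v+80,u-100:u+100]
cv2.imwrite('pics/v10.png',np.hstack([cv2.resize(a,(400,300)),cv2.resize(b,(375,300),interpolation=cv2.INTER_CUBIC)]))
```

```text
[584.947344    82.47519987 109.09713126] [-3.14141680e+00 -2.08096746e-03  1.57140524e+00] 0.5037000307752784 51.34340822696686 [ 0.76960449 -0.30247995 -2.34658161]
```

View pics/v10.png

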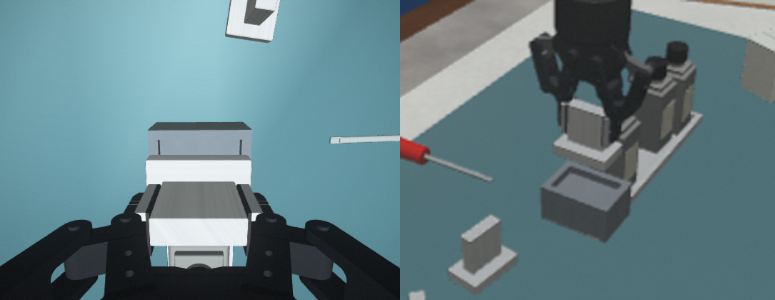

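The wrist half shows the held gate, with its base's far edge near (200,157) and plate top near (200,185), and the frame behind it. The side half shows it level above the pocket. I'll measure its offset from the pocket in this picture.

Run:
```python
from h import *
w=grab('wrist'); g=cv2.cvtColor(w['color'],cv2.COLOR_BGR2GRAY)
for v in(225,232,238,245): print('row',v,[ (195+i,x) for i,x in enumerate(g[v,195:220].tolist())][::1] and g[v,195:220].tolist(), g[v,335:365].tolist())
for u in(240,280,320): print('col',u,g[165:175,u].tolist(),g[205:265,u].tolist())
print('row180',g[185,200:215].tolist(),g[185,345:360].tolist())
```

```text
row 225 [163, 161, 162, 164, 162, 162, 163, 162, 159, 223, 231, 238, 238, 238, 237, 238, 238, 238, 238, 237, 239, 238, 238, 238, 237] [238, 238, 237, 238, 238, 237, 238, 238, 237, 238, 237, 238, 237, 237, 239, 229, 216, 150, 145, 144, 145, 142, 143, 144, 144, 145, 142, 142, 141, 142]
row 232 [161, 162, 160, 161, 161, 162, 160, 161, 131, 240, 239, 239, 240, 239, 240, 240, 239, 240, 239, 240, 240, 240, 239, 240, 239] [238, 238, 238, 238, 238, 238, 237, 238, 237, 238, 237, 238, 237, 238, 237, 233, 227, 128, 140, 143, 142, 143, 146, 143, 143, 143, 141, 144, 142, 146]
row 238 [157, 158, 159, 159, 158, 160, 160, 161, 160, 216, 236, 240, 241, 241, 241, 240, 241, 241, 241, 241, 241, 241, 241, 241, 241] [239, 239, 240, 239, 239, 239, 240, 239, 239, 239, 239, 239, 239, 239, 238, 233, 229, 157, 142, 143, 142, 144, 145, 142, 142, 143, 143, 143, 143, 144]
row 245 [159, 157, 159, 158, 157, 159, 158, 158, 160, 131, 230, 236, 238, 239, 238, 238, 238, 238, 238, 238, 238, 239, 238, 238, 239] [237, 236, 237, 237, 237, 237, 237, 236, 237, 236, 237, 236, 237, 237, 234, 228, 161, 145, 145, 143, 143, 143, 
[... 566 characters left out ...]
 239, 239, 240, 240, 239, 238, 238, 237, 238, 239, 240, 241, 242, 241, 239, 239, 239, 238, 237, 238, 238, 237, 238, 238, 237, 232, 145, 117, 115, 114, 115, 117, 116, 113, 116, 116, 113]
col 320 [168, 168, 167, 167, 165, 137, 82, 72, 73, 73] [162, 161, 161, 159, 160, 161, 162, 163, 162, 160, 160, 155, 115, 120, 118, 115, 122, 122, 131, 196, 237, 238, 239, 240, 240, 239, 239, 239, 237, 236, 237, 238, 239, 239, 240, 240, 239, 239, 239, 238, 238, 237, 237, 237, 238, 238, 236, 236, 231, 147, 118, 119, 119, 117, 121, 120, 119, 120, 119, 119]
row180 [169, 171, 169, 169, 170, 170, 165, 164, 163, 164, 165, 164, 166, 164, 164] [160, 160, 160, 162, 159, 159, 162, 160, 154, 153, 152, 153, 151, 151, 149]
```

Run:
```python
from h import *
w=grab('wrist'); g=cv2.cvtColor(w['color'],cv2.COLOR_BGR2GRAY)
for z in(101,103.5,106):
    a=ray(w,203.6,223.8,z); b=ray(w,351.9,223.8,z); print(z,a.round(1),b.round(1),b[0]-a[0],(a+b)[0]/2)
for u in(240,280,320): print(g[172:200,u].tolist())
for v in(190,200,210): print(g[v,195:235].tolist(),g[v,325:365].tolist())
```

```text
101 [552.9 102.4 101. ] [617.1 102.5 101. ] 64.24867353841807 585.0054656237799
103.5 [553.4 103.2 103.5] [616.6 103.2 103.5] 63.188668889155224 585.0025239393105
106 [553.9 103.9 106. ] [616.1 104.  106. ] 62.12866423989249 584.9995822548414
[74, 78, 75, 75, 76, 74, 77, 74, 75, 91, 162, 163, 161, 163, 162, 162, 161, 163, 164, 161, 163, 163, 160, 162, 164, 163, 163, 163]
[74, 75, 73, 72, 74, 74, 73, 76, 77, 108, 161, 163, 162, 163, 161, 161, 162, 162, 162, 163, 164, 163, 163, 162, 163, 165, 163, 166]
[72, 73, 73, 73, 74, 74, 74, 75, 78, 106, 161, 160, 163, 162, 162, 162, 161, 162, 160, 163, 161, 162, 164, 161, 159, 162, 158, 161]
[168, 168, 168, 170, 167, 168, 168, 168, 170, 168, 167, 167, 164, 164, 165, 165, 165, 165, 165, 166, 164, 167, 164, 165, 163, 163, 161, 164, 161, 162, 164, 163, 162, 162, 162, 161, 161, 163, 159, 161] [160, 161, 163, 162, 161, 161, 161, 161, 160, 161, 159, 159, 160, 159, 160, 161, 160, 161, 161, 161, 159, 160, 161, 161, 162, 161, 161, 158, 151, 152, 150, 152, 150, 151, 150, 149, 149, 149, 148, 148]
[167, 167, 166, 166, 166, 166, 166, 166, 167, 166, 166, 167, 162, 162, 163, 161, 161, 162, 163, 160, 161, 163, 163, 160, 164, 119, 71, 65, 130, 159, 159, 160, 160, 162, 161, 161, 161, 162, 161, 161] [160, 159, 159, 158, 159, 158, 159, 160, 160, 160, 116, 72, 69, 131, 157, 160, 162, 161, 162, 163, 162, 162, 161, 161, 161, 162, 161, 151, 149, 149, 149, 148, 150, 149, 148, 146, 147, 147, 146, 146]
[166, 164, 163, 164, 165, 165, 165, 165, 165, 165, 164, 167, 163, 159, 160, 161, 162, 161, 159, 161, 161, 162, 162, 160, 162, 161, 78, 65, 85, 159, 165, 164, 163, 161, 162, 163, 160, 162, 161, 163] [162, 161, 162, 163, 163, 160, 164, 161, 163, 162, 83, 68, 89, 155, 161, 161, 161, 162, 162, 162, 161, 161, 162, 162, 160, 161, 153, 151, 147, 146, 147, 146, 146, 144, 144, 144, 143, 144, 144, 143]
```

Run:
```python
from h import *
w=grab('wrist')
for p in((206.6,190),(352.4,190),(206.7,210),(351.1,210),(280,181.3)): print(p,ray(w,*p,46).round(1))
for p in((219.7,200),(338.1,200),(220.6,210),(337.3,210)): print('pocket',ray(w,*p,46).round(1))
print('gate',ray(w,203.6,223.8,102.5).round(1),ray(w,351.9,223.8,102.5).round(1))
```

```text
(206.6, 190) [544.1 106.4  46. ]
(352.4, 190) [628.1 106.5  46. ]
(206.7, 210) [543.6  94.5  46. ]
(351.1, 210) [628.   94.6  46. ]
(280, 181.3) [586.4 111.5  46. ]
pocket [551.4 100.5  46. ]
pocket [620.1 100.5  46. ]
pocket [551.7  94.5  46. ]
pocket [619.9  94.6  46. ]
gate [553.3 102.8 102.5] [616.9 102.8 102.5]
```

Call:
{"name": "send_rows", "arguments": {
  "targets": [-0.0012,0.0008,0.008,0,0,0,-1,-0.0012,0.0008,0.018,0,0,0,-1,-0.0012,0.0008,0.028,0,0,0,-1,-0.0012,0.0008,0.035,0,0,0,-1,-0.0012,0.0008,0.038,0,0,0,-1,-0.0012,0.0008,0.039,0,0,0,-1,-0.0012,0.0008,0.039,0,0,0,-1,-0.0012,0.0008,0.039,0,0,0,-1]
}}

```text
clock: 14.53
eef_pos: [586.4, 80.5, 70.2]
tcp_rot: [3.141, -0.002, 1.571]
contact_force: [0.7, -0.3, -2.6]
opening: 0.505
grasp_force: 51.3
```

Run:
```python
from h import *
P=[]
for i in range(3): w=grab('wrist','w6.png'); P.append(r.sense()['eef_pos'])
s=r.sense();print(np.mean(P,0),s['tcp_rot'],s['contact_force'])
g=cv2.cvtColor(w['color'],cv2.COLOR_BGR2GRAY)
for u in(250,300): print(g[215:240,u].tolist())
print(g[228,195:215].tolist(),g[228,340:362].tolist())
for v,z in((223.8,63),): print(ray(w,203.6,v,z).round(1),ray(w,351.9,v,z).round(1))
```

```text
[586.47161087  80.47890485  70.47167264] [ 3.14079051e+00 -2.13359010e-03  1.57074535e+00] [-0.60205031 -0.2777256  -1.92607887]
[167, 161, 121, 121, 122, 122, 124, 126, 135, 201, 240, 240, 241, 240, 241, 242, 242, 241, 241, 240, 240, 241, 242, 243, 242]
[167, 161, 119, 122, 120, 120, 123, 126, 132, 199, 239, 239, 242, 241, 242, 242, 241, 241, 240, 239, 239, 240, 241, 241, 242]
[163, 162, 164, 164, 165, 162, 164, 165, 128, 232, 239, 240, 239, 240, 240, 240, 239, 240, 240, 240] [241, 242, 241, 241, 242, 242, 241, 241, 242, 242, 238, 233, 143, 162, 166, 167, 165, 164, 162, 166, 165, 165]
[554.4 100.9  63. ] [618.4 100.9  63. ]
```

Call:
{"name": "send_rows", "arguments": {
  "targets": [0.0005,-0.0005,0.002,0,0,0,-1,0.0005,-0.0005,0.004,0,0,0,-1,0.0005,-0.0005,0.006,0,0,0,-1,0.0005,-0.0005,0.007,0,0,0,-1,0.0005,-0.0005,0.007,0,0,0,-1]
}}

```text
clock: 15.1
eef_pos: [585.4, 80.9, 62.7]
tcp_rot: [-3.141, -0.002, 1.571]
contact_force: [0.6, -0.6, -2.5]
opening: 0.504
grasp_force: 51.3
```

Call:
{"name": "send_rows", "arguments": {
  "targets": [0,0,0.001,0,0,0,-1,0,0,0.002,0,0,0,-1,0,0,0.003,0,0,0,-1,0,0,0.003,0,0,0,-1]
}}

```text
clock: 15.43
eef_pos: [585.5, 80.9, 59.9]
tcp_rot: [-3.141, -0.002, 1.571]
contact_force: [-0.9, -0.3, -2.4]
opening: 0.506
grasp_force: 51.3
```

Call:
{"name": "send_rows", "arguments": {
  "targets": [0,0,0.001,0,0,0,-1,0,0,0.002,0,0,0,-1,0,0,0.003,0,0,0,-1,0,0,0.003,0,0,0,-1]
}}

```text
clock: 15.77
eef_pos: [585.5, 81.0, 56.8]
tcp_rot: [-3.141, -0.002, 1.571]
contact_force: [0.8, -0.9, -1.2]
opening: 0.509
grasp_force: 51.3
```

Call:
{"name": "send_rows", "arguments": {
  "targets": [0,0,0.0005,0,0,0,-1,0,0,0.001,0,0,0,-1,0,0,0.001,0,0,0,-1]
}}

```text
clock: 16.02
eef_pos: [585.6, 81.0, 56.0]
tcp_rot: [-3.141, -0.002, 1.571]
contact_force: [-0.1, -0.8, -1.7]
opening: 0.508
grasp_force: 51.3
```

Call:
{"name": "send_rows", "arguments": {
  "targets": [0,0,0.0005,0,0,0,-1,0,0,0.001,0,0,0,-1,0,0,0.001,0,0,0,-1]
}}

```text
clock: 16.27
eef_pos: [585.7, 81.0, 55.7]
tcp_rot: [3.142, -0.002, 1.571]
contact_force: [-1.7, 0.3, 5.7]
opening: 0.507
grasp_force: 52.1
```

Call:
{"name": "send_rows", "arguments": {
  "targets": [0,0,0.0005,0,0,0,-1,0,0,0.001,0,0,0,-1,0,0,0.001,0,0,0,-1]
}}

```text
clock: 16.52
eef_pos: [585.7, 81.0, 55.6]
tcp_rot: [3.141, -0.002, 1.571]
contact_force: [-5.4, -0.6, 14.2]
opening: 0.509
grasp_force: 53.3
```

Seated: TCP z is 55.6, so the underside is at 36.0. I release and retreat.

Call:
{"name": "send_rows", "arguments": {
  "targets": [0,0,-0.0012,0,0,0,-1,0,0,-0.0012,0,0,0,0.05,0,0,-0.0012,0,0,0,0.15,0,0,-0.0012,0,0,0,0.4,0,0,-0.0012,0,0,0,0.8,0,0,-0.0012,0,0,0,0.8,0,0,-0.0012,0,0,0,0.8,0,0,-0.0012,0,0,0,0.8]
}}

```text
clock: 17.18
eef_pos: [585.6, 80.9, 55.2]
tcp_rot: [-3.141, -0.002, 1.571]
contact_force: [-0.1, 0.3, 0.5]
opening: 0.904
grasp_force: 0.0
```

Call:
{"name": "send_rows", "arguments": {
  "targets": [0,0,-0.01,0,0,0,0.8,0,0,-0.03,0,0,0,0.8,0,0,-0.06,0,0,0,0.8,0,0,-0.09,0,0,0,0.8,0,0,-0.12,0,0,0,0.8,0,0,-0.15,0,0,0,0.8,-0.02,0,-0.18,0,0,0,0.8,-0.05,0,-0.2,0,0,0,0.8,-0.08,0,-0.2,0,0,0,0.8,-0.1,0,-0.2,0,0,0,0.8,-0.1,0,-0.2,0,0,0,0.8,-0.1,0,-0.2,0,0,0,0.8]
}}

```text
clock: 18.18
eef_pos: [585.5, -20.2, 255.8]
tcp_rot: [3.141, -0.002, 1.569]
contact_force: [-0.8, -0.1, -0.2]
opening: 0.904
grasp_force: 0.0
```

Run:
```python
from h import *
w=grab('wrist','w7.png'); g=cv2.cvtColor(w['color'],cv2.COLOR_BGR2GRAY)
f=grab('side','s7.png'); s=r.sense(); print(s['clock'],s['eef_pos'],s['contact_force'])
# gate base top (bright) inside frame: expected z=50
u,v=proj(w,(585.8,81.6,50)); u,v=int(u),int(v); print(u,v)
m=(g>195).astype(np.uint8); c=[k for k in cv2.findContours(m,0,2)[0] if cv2.contourArea(k)>300]
for k in c:
    x,y,ww,h=cv2.boundingRect(k)
    if abs(x+ww/2-u)<60 and abs(y+h/2-v)<60: print((x,y,ww,h),[ray(w,*p,50).round(1).tolist() for p in((x-.5,y+h/2),(x+ww-.5,y+h/2),(x+ww/2,y-.5),(x+ww/2,y+h-.5))])
# bottle body top & cap from wrist
for k in cv2.findContours((g<60).astype(np.uint8),0,2)[0]:
    (a,b),rad=cv2.minEnclosingCircle(k)
    if 12<rad<30: print('dark',a,b,rad,ray(w,a,b,124).round(1))
```

```text
18.2833 [585.49673555 -18.84236213 255.29980109] [ 0.05021753 -0.30610248 -0.20250646]
277 74
(253, 111, 51, 15) [[562.4, 43.6, 50.0], [609.7, 43.5, 50.0], [586.5, 50.7, 50.0], [586.5, 37.2, 50.0]]
(242, 51, 72, 46) [[553.3, 82.3, 50.0], [618.0, 82.2, 50.0], [586.1, 101.8, 50.0], [586.1, 63.0, 50.0]]
dark 276.5 336.0 19.52572250366211 [ 584.3 -136.6  124. ]
dark 276.5 287.1176452636719 25.064115524291992 [584.4 -90.8 124. ]
dark 277.1231689453125 154.1671142578125 18.39358139038086 [585.2  18.  124. ]
dark 296.5 50.0 18.52710723876953 [598.8  90.  124. ]
```

Measured result: the gate base spans x 553–618 and y 63–102, square and centred in the pocket. The bottle's cap sits at (585, 18), on the lane's centre line, and the arm is clear. I'm handing it in.

```bash
python3 -c "
from rig import r
print(r.sign_off())"
```

```text
the job is handed in; nothing more can be done
None
```

The toppled bottle stands upright on the lane's centre line in the free space, the gate is seated fully home in the pocket and released, and the job was handed in at about 18 s; the sign-off returned no verdict.

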